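# Press the window home and hold the imaging chamber shut on its dowels

## Robot

A 7-joint arm with a two-finger parallel gripper is mounted at the origin on the work surface. World frame = base frame: x ahead of the robot, y to its left, z up, the work surface at z = 0. Lengths are in m, angles in rad, forces in N, time in s.
With the tool pointing down it reaches from about 0.4 to 0.85 m from the base axis. Payload 10.4 kg.
Tool frame: the origin (TCP) lies midway between the tips of the shut fingers; the grasp point (between the pads) lies 19 mm behind it; z points along the fingers, y is the line along which they close (so a half turn about z gives the same grasp; the last joint's range is limited). The gripper opens to 87 mm and grips with 3 to 60 N. Pads are 19 mm wide; open, the fingers measure 117 mm over their backs; the gripper's body (75 mm by 190 mm) begins 51 mm behind the grasp point.
Start: joints at [-1.283, 0.332, -0.065, 1.46, 0.022, 1.35, -0.088], TCP at [0.191, 0.595, 0.223] pointing down, gripper open.
Joint ranges: [-2.6, 2.6], [-0.5, 2.12], [-1.47, 1.34], [0.16, 2.42], [-1.27, 4.41], [0.06, 2.06], [-2.6, 2.6]. Speed limits (rad/s): [2.22, 2.22, 2.79, 2.79, 3.14, 3.14, 3.14].

## Interface

Orientations are given as a unit quaternion [x, y, z, w].
In Python, from bench import r gives the robot as it stands.
- The arm moves only by the tool arm_command, never from a script. Its argument "moves" is one flat list of numbers, 4 for each row, row after row: the shift along the tool's x, y, z in cm, then the turn about the tool's z in degrees. A call has 1 to 12 rows; each row shifts and turns the commanded pose from where the row before left it, along the tool's axes as they then stand; what a row does not reach is not made up. A row lasts 1/12 s, in which the tool goes at most 41.7 mm and 7.16 degrees, less where a joint would pass 70% of its speed; a pose out of reach is approached as far as the arm can. A call with a gripper value outside its range is refused whole. "fingers" is the opening in per cent of the stroke, from 0 (shut) to 100 (fully open), set as the call begins (left out, the last holds). The fingers move at their own pace and stop on an object; "squeeze" is the grip in N (left out, the last holds). Time passes only in rows, so rows that do not move let the fingers close. It gives the time, the measured TCP pose, the force, the opening and the grip force at its end, in the units of the state.
- r.read_state(): the state, without advancing time (a new reading comes with each control period).
- r.camera(name): name is "side" or "top"; returns the picture (480x640x3 uint8, red, green, blue); there is no depth.
- r.camera_info(name): a dict with "fx", "fy", "cx", "cy" (pixels), "origin" and "attitude" of the camera in the world. Camera axes: x right, y up, looking along -z (the intrinsics and any distortion apply to the point x, -y, -z); pixel columns grow to the right and rows downward; lengths in m; the calibration is good to about 2 mm. A picture is of the moment at which its call begins. camera_info takes no time and is no camera call.
- r.close_job(): hands the job in; it is judged then, once.
The state is a dict: "time": time; "joint_positions": joint angles; "joint_vel": joint speeds; "joint_torque": joint torques, N m; "ee_pos": TCP position; "eef_rot": TCP orientation; "ft_force": force on the tool from outside, world axes, zero at the start; "torque": the same for the moment, N m; "width": finger opening in m; "grip_force": force on a finger pad.
Only numpy, scipy, OpenCV 4.12 (cv2) and the standard library are available. Lean on these libraries where they do the work, as an engineer would, in place of code of your own. Each camera call takes 0.05 s, during which the arm holds its last target. There are 200 camera calls.

## Task

Pull the hand press's lever all the way down so that its pad presses the window ring home in the lower half of the imaging chamber, then ease the lever slowly back up to its rest without letting it snap. Then pick up the chamber's upper half, lower it gently onto the two dowels of the lower half, and press it down firmly until the gasket is squeezed and the two metal faces meet. Finish while still holding the halves pressed together, and leave everything else on the bench where it is.

Things in the scene. Friction and masses are not known exactly. Their poses are not given: they have to be found in the camera images.
- press: Hand lever press, grey base plate 235 x 124 mm, with the aluminium lower half of the chamber (104 x 78 x 22 mm, long side along the press's x) clamped in it; it does not move. Origin on the bench under the middle of the lower half; z up, x points from the lower half to the lever's pivot.
- lower_face (a point): Centre of the lower half's upper (mating) face, 40 mm above the bench, straight above the press's origin; axes as the press. A black gasket ring round the window (66 mm outside) stands 4 mm above this face on springs: it begins to yield at 4.4 N and is flush at 9.2 N.
- dowel_tip (a point): Top of one of the lower half's two steel dowels, at (x, y) = (42, 29) mm from lower_face; the other is at (-42, -29) mm. They stand 16 mm above the face, 8 mm thick, tapering to 4 mm over the top 5 mm.
- lever_pivot (a point): Middle of the lever's pivot: at the press's x = 120 mm, 75 mm above the bench. The pivot axis is the press's y.
- lever (a joint): Lever angle: 0 = upright at rest against its stop; 1.57 = pulled all the way, level, pointing along the press's -x. A spring returns it and it snaps if let go. At the grip the spring pulls back with 0.6 N at rest to 4 N at the end; over the last 0.05 rad the press fit adds about 11 N.
- lever_grip (a point): Centre of the lever's black cross grip, a barrel 48 mm long along the press's y, 26 mm thick, flat ends, 215 mm from the pivot: at rest 290 mm above the bench, straight over the pivot; pulled, 75 mm above the bench at the press's x = -95 mm. The bar under it is 12 mm wide; the barrel can be pinched end to end (along y) through the whole stroke.
- window (a joint): How far the window (glass in a dark steel ring, 44 mm across, in the middle of the lower half) is pressed in: 0 = stands 5 mm above the face; 0.005 m = home, flush. A press fit holds it with 20 N; the lever's white pad, 120 mm from the pivot, presses it home when the lever is level.
- upper: Chamber's loose upper half, aluminium, about 0.25 kg, right way up on the bench: plate 104 (x) x 78 (y) x 12 mm with two through holes 10 mm wide at (42, 29) and (-42, -29) mm (other two corners: raised screw heads) and an open rectangular well. Origin at the centre of its underside, z up. It fits either way round. Shut, its origin is on lower_face; unpressed on the gasket it is 4 mm higher.
- well_top (a point): Centre of the top of the upper half's well, 46 mm above its underside; axes as the upper half. The well measures 60 (x) x 44 (y) mm outside and rises 34 mm above the plate, walls 6 mm thick: a grip across its 44 mm (y) suits.
- flask: Bystander: clear culture flask lying flat, about 155 x 84 x 36 mm, red cap; origin at the middle of its underside.
- tip_box: Bystander: open box of pipette tips, 122 x 82 x 53 mm; origin at the middle of its underside.
- dish: Bystander: closed round culture dish, 62 mm across, 15 mm tall; origin at the middle of its underside.
- marker: Bystander: marker pen lying down, 135 x 16 mm; origin at the middle of its underside.
- screwdriver: Bystander: screwdriver with a grey handle lying down, 180 mm long, 26 mm thick; origin at the middle of its underside.
- reagent_bottle: Bystander: amber glass bottle, 64 mm across, 115 mm tall; origin at the middle of its underside.
- tube_rack: Bystander: white rack of capped tubes, 200 x 75 x 100 mm; origin at the middle of its underside.
Things that resemble listed ones, but are neither listed nor needed, are in the scene too. What is shaped like the upper but purple is not meant.

How it is judged:
On the way, in this order (a step that is already met when the one before it is completed fails the run):
1. the lever is pulled through its stroke and the window is pressed home (value of joint lever above 1.5 rad and value of joint window above 0.004 m), for 0.05 s.
2. the lever is back up at its rest (value of joint lever below 0.1 rad), for 0.2 s.
3. the upper half is on the dowels and pressed shut (z of upper in the frame of lower_face below 0.0015 m and horizontal distance between upper and lower_face below 0.004 m), for 0.2 s.
At the end, for the whole second after the job is handed in: Still held down by the robot: upper half on both dowels (centres within 4 mm, 0.08 rad, level within 0.05 rad), faces within 1.5 mm, at least 8 N between upper half and press, at rest; lever up (below 0.1 rad), window at least 4 of its 5 mm in, bystanders within 20 mm of their places (all of step 3 and z of upper in the frame of lower_face above -0.003 m and angle between the x axis of upper and the x axis of press, either way round below 0.08 rad and angle between upper's own z axis and vertical below 0.05 rad and contact force between upper and press above 8 N and contact force between any of the fingers, the arm and upper above 2 N and value of joint lever below 0.1 rad and value of joint window above 0.004 m and linear speed of upper below 0.02 m/s); the arm keeps its last pose, push and grip.
It fails at once if the lever snaps back (faster than 1.5 rad/s) instead of being eased (velocity of joint lever below -1.5 rad/s).
It fails at once if the upper half is slammed or rammed onto the lower half (over 80 N) (contact force between upper and press above 80 N).
It fails at once if a bystander is moved by more than 20 mm (distance of any of flask, tip_box, dish, marker, screwdriver, reagent_bottle, tube_rack from where it was at the start of the episode above 0.02 m).
It also fails if it takes over 72 s, if anything falls off the work surface, if the arm or the gripper's body presses on something with over 40 N, if the wrist force passes 120 N, or if a joint passes its speed limit or range.

## Working session

There is one attempt and no reset: what is moved stays moved. The work goes in short steps, Python scripts to look and compute and a tool call to move; the robot and the scene stay as the last step left them, time stands still between calls to the robot, and variables do not carry over. Pictures are saved under pics/ and viewed, at most 10 in all, crops included, and the job is handed in when it is done.

Besides the shell and the picture viewer there is one more tool, called after ">>>" in YAML: its name, and indented under it one key for each argument. arm_command: Moves the arm, as the interface text tells. Its arguments: {"type":"object","properties":{"moves":{"type":"array"},"fingers":{"type":"number"},"squeeze":{"type":"number"}},"required":["moves"]}

```bash
mkdir -p pics; cat > h.py <<'E'
import numpy as np, cv2
from bench import r
from scipy.spatial.transform import Rotation as R
def cam(n):
    i=r.camera_info(n); A=np.array(i["attitude"],float)
    M=A if A.shape==(3,3) else R.from_quat(A).as_matrix()
    return i,M,np.array(i["origin"])
def ray(n,u,v):
    i,M,o=cam(n); d=M@np.array([(u-i["cx"])/i["fx"],-(v-i["cy"])/i["fy"],-1]); return o,d/np.linalg.norm(d)
def plane(n,u,v,z):
    o,d=ray(n,u,v); return o+d*(z-o[2])/d[2]
def proj(n,p):
    i,M,o=cam(n); q=M.T@(np.array(p)-o); return i["cx"]+i["fx"]*q[0]/-q[2], i["cy"]-i["fy"]*q[1]/-q[2]
def tri(p,q):
    (o1,d1),(o2,d2)=ray("top",*p),ray("side",*q)
    s=np.linalg.lstsq(np.c_[d1,-d2],o2-o1,rcond=None)[0]; a,b=o1+s[0]*d1,o2+s[1]*d2
    return (a+b)/2,np.linalg.norm(a-b)
def snap(n,f):
    im=r.camera(n); cv2.imwrite(f"pics/{f}.png",im[:,:,::-1]); return im
E
python3 - <<'E'
from h import *
for n in("top","side"): snap(n,n+"0"); print(r.camera_info(n))
print(r.read_state())
E
```

```text
{'fx': 499.83643932456476, 'fy': 499.83643932456476, 'cx': 323.1423875436115, 'cy': 240.17227346392386, 'origin': array([0.49282279, 0.0172029 , 1.47401374]), 'attitude': array([-0.02373056,  0.02836769,  0.71251319, -0.7006833 ])}
{'fx': 491.7976055162726, 'fy': 491.7976055162726, 'cx': 318.6216989412617, 'cy': 249.38473392747017, 'origin': array([ 0.07861541, -1.03269044,  1.32345621]), 'attitude': array([ 0.37469657, -0.08481051, -0.21264788,  0.89843783])}
{'time': 0.1, 'joint_positions': array([-1.28261534,  0.33279981, -0.06467721,  1.46084349,  0.02157934,
        1.34990352, -0.08850317]), 'joint_vel': array([-3.51118952e-05, -1.04974907e-03, -2.38994222e-04, -3.00190021e-03,
        1.03859530e-04,  1.64483868e-03, -8.68589702e-04]), 'joint_torque': array([ 1.53649202e-03, -6.24544001e+01,  2.46942864e-02, -3.90713239e+01,
       -6.13913289e-02,  3.67101480e-02,  4.56833436e-05]), 'ee_pos': array([0.19103128, 0.59473042, 0.22184558]), 'eef_rot': array([ 1.54770973e-01,  9.87950175e-01, -6.25379521e-04, -7.56231044e-05]), 'ft_force': array([ 0.87932436, -0.43780729,  0.00723098]), 'torque': array([0.00023777, 0.00092889, 0.02362024]), 'grip_force': 0.0, 'width': 0.08696131651652403}
```

View pics/top0.png

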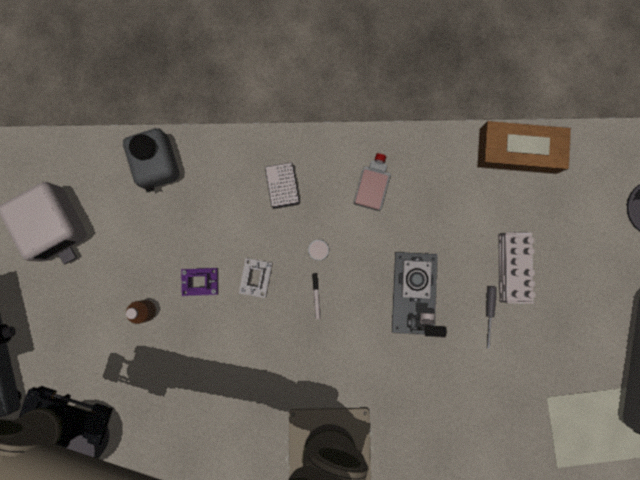

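View pics/side0.png

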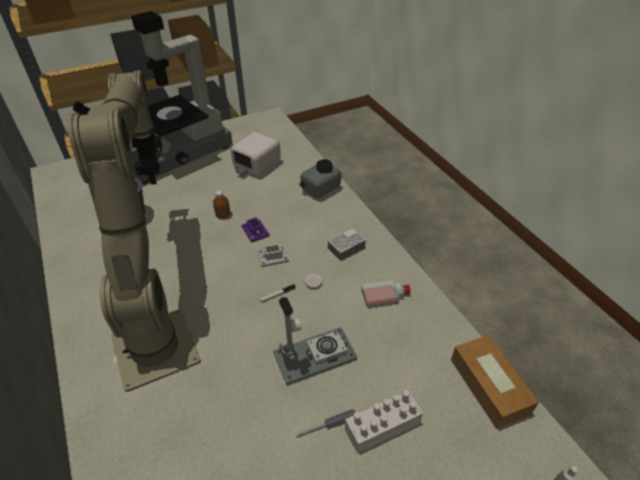

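Top view: silver upper at (256,278) and purple lookalike at (199,281). The silver one fits, since purple is excluded. The press is at (416,290), with its lever pivot on the robot side and the black grip at (434,331). I'll measure and confirm in one crop.

```bash
cat > m.py <<'E'
from h import *
im=cv2.imread("pics/top0.png"); 
a=cv2.resize(im[245:310,225:290],None,fx=6,fy=6,interpolation=cv2.INTER_CUBIC); b=cv2.resize(im[240:345,385:455],None,fx=5.5,fy=5.5,interpolation=cv2.INTER_CUBIC)
s=cv2.imread("pics/side0.png"); 
out=np.zeros((580,790,3),np.uint8); out[:390,:390]=a; out[:577,400:785]=b
cv2.imwrite("pics/crop1.png",out)
g=im.astype(int); print("bright med bench",np.median(im[200:230,220:260],(0,1)))
def rects(mask,box,z,name,n="top"):
    x0,y0,x1,y1=box; m=np.zeros(mask.shape,np.uint8); m[y0:y1,x0:x1]=mask[y0:y1,x0:x1]
    m=cv2.morphologyEx(m,cv2.MORPH_CLOSE,np.ones((5,5)))
    c=max(cv2.findContours(m,0,2)[0],key=cv2.contourArea)
    pts=np.array([plane(n,u,v,z)[:2] for u,v in c[:,0]])*1000
    q=cv2.minAreaRect(pts.astype(np.float32)); print(name,cv2.minAreaRect(c)[0],q); return q
V=g.max(2)
rects((V>160).astype(np.uint8),(235,255,278,303),.012,"upper")
rects((V<110).astype(np.uint8),(388,248,442,338),.0125,"press")
rects((V>130).astype(np.uint8),(400,258,436,301),.04,"lower")
rects((V<40).astype(np.uint8),(410,318,455,342),.29,"grip")
gs=cv2.imread("pics/side0.png").astype(int).max(2)
rects((gs<45).astype(np.uint8),(276,294,296,316),.29,"gripside","side")
E
python3 m.py
```

```text
Traceback (most recent call last):
  File "m.py", line 5, in <module>
    out=np.zeros((580,790,3),np.uint8); out[:390,:390]=a; out[:577,400:785]=b
                                                          ~~~^^^^^^^^^^^^^^
ValueError: could not broadcast input array from shape (578,385,3) into shape (577,385,3)
```

```bash
sed -i 's/:577,/:578,/' m.py; python3 m.py
```

```text
bright med bench [113. 122. 128.]Traceback (most recent call last):
  File "m.py", line 15, in <module>
    rects((V>160).astype(np.uint8),(235,255,278,303),.012,"upper")
    ~~~~~^^^^^^^^^^^^^^^^^^^^^^^^^^^^^^^^^^^^^^^^^^^^^^^^^^^^^^^^^
  File "m.py", line 11, in rects
    c=max(cv2.findContours(m,0,2)[0],key=cv2.contourArea)
ValueError: max() iterable argument is empty
```

View pics/crop1.png

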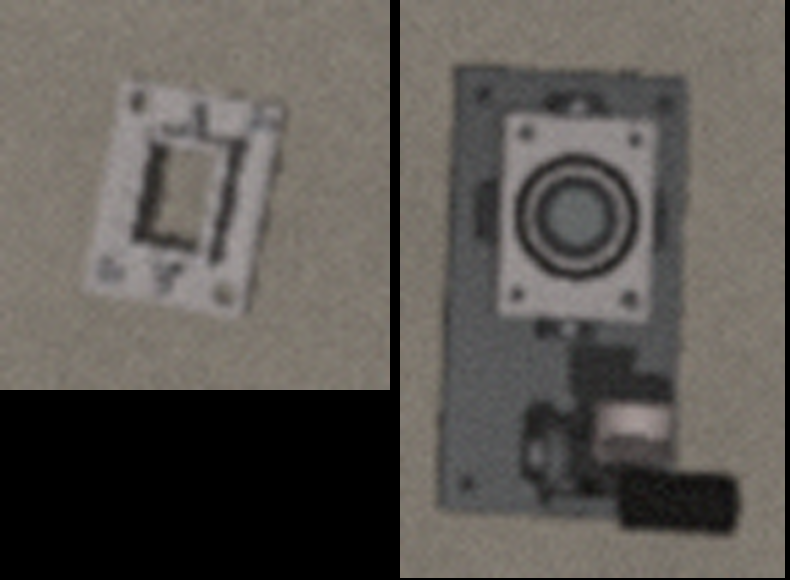

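The crop confirms the silver half: well, holes top-left and bottom-right, screw heads at the other two corners. The press's pivot is at the bottom (robot side), with the window ring at about (416,279).

```bash
python3 - <<'E'
s=open('m.py').read()
s=s.replace("V=g.max(2)","V=g.max(2); B=cv2.GaussianBlur(im,(3,3),0)[:,:,0].astype(int); print(B[262,258],B[281,404],B[205,240])").replace("V>160","B>128").replace("V>130","B>128").replace("V<110","V<112")
open('m.py','w').write(s)
E
python3 m.py
python3 -c "
from h import *
# z=0 corners of lower face from crop px
f=lambda x,y:plane('top',385+x/5.5-.5,240+y/5.5-.5,.04)[:2]
print([f(*p) for p in((500-400,113),(655-400,120),(650-400,322),(498-400,312))],f(575-400,215))
f=lambda x,y,z:plane('top',225+x/6-.5,245+y/6-.5,z)[:2]
print([f(*p,.012) for p in((118,78),(288,105),(247,320),(82,290))])
"
```

```text
bright med bench [113. 122. 128.]
111 124 113
upper (254.4615478515625, 277.69232177734375) ((494.66229248046875, 208.6162109375), (75.57182312011719, 102.47947692871094), 78.36356353759766)
press (416.0, 294.0) ((439.945556640625, -261.29034423828125), (145.29598999023438, 247.62576293945312), 88.0314712524414)
lower (415.73175048828125, 290.5853576660156) ((449.7541809082031, -255.421875), (69.91041564941406, 32.081729888916016), 84.07201385498047)
grip (431.04656982421875, 330.2086486816406) ((364.12921142578125, -240.90628051757812), (66.28081512451172, 23.616474151611328), 85.66157531738281)
gripside (285.5999755859375, 306.20001220703125) ((360.9772644042969, -251.15696716308594), (60.52043914794922, 19.617544174194336), 87.01594543457031)
[array([ 0.53763429, -0.2204764 ]), array([ 0.53262417, -0.30136348]), array([ 0.42785817, -0.29531888]), array([ 0.43437827, -0.21647267])] [ 0.48389897 -0.25803606]
[array([0.55371641, 0.23835423]), array([0.53918188, 0.15572717]), array([0.43542829, 0.176561  ]), array([0.45125655, 0.25632802])]
```

```bash
cat >> h.py <<'E'
def rel(*pts):
    """displacement in tool axes (cm) through world points"""
    s=r.read_state(); M=R.from_quat(s["eef_rot"]).as_matrix(); p=s["ee_pos"]
    for q in pts: d=M.T@(np.array(q)-p)*100; print(d.round(2),"rows>=",np.ceil(np.linalg.norm(d)/4.1)); p=np.array(q)
    print("head y",np.degrees(np.arctan2(M[1,1],M[0,1])).round(2),"t",s["time"],"j",s["joint_positions"].round(2),"F",np.round(s["ft_force"],1),"w",s["width"],s["grip_force"],"p",s["ee_pos"].round(4))
E
echo
```

>>> arm_command:
  moves: [0,0,-4,-4.9,0,0,-4,-4.9,0,0,-4,-4.9,0,0,-4,0]
  fingers: 100
  squeeze: 30

```text
time: 0.43
ee_pos: [0.1911, 0.5945, 0.3841]
eef_rot: [0.024, 1.0, -0.0, -0.0]
ft_force: [0.8, 0.3, -0.6]
width: 0.087
grip_force: 0.0
```

```bash
python3 -c "
from h import *
rel((.45,.15,.38),(.45,-.2,.38),(.365,-.249,.38))"
```

```text
[-28.03 -43.13   0.44] rows>= 13.0
[-1.710e+00 -3.496e+01  2.000e-02] rows>= 9.0
[ 8.25 -5.31  0.  ] rows>= 3.0
head y 87.2 t 0.4333 j [-1.27  0.31 -0.09  1.16  0.03  1.68  0.17] F [ 0.8  0.3 -0.6] w 0.08697465005949045 0.0 p [0.1911 0.5945 0.3841]
```

>>> arm_command:
  moves: [-2.2,-3.4,0,0,-2.2,-3.4,0,0,-2.2,-3.4,0,0,-2.2,-3.4,0,0,-2.2,-3.4,0,0,-2.2,-3.4,0,0,-2.2,-3.4,0,0,-2.2,-3.4,0,0,-2.2,-3.4,0,0,-2.2,-3.4,0,0,-2.2,-3.4,0,0,-2.2,-3.4,0,0]

```text
time: 1.43
ee_pos: [0.433, 0.1713, 0.3825]
eef_rot: [0.027, 1.0, 0.0, -0.0]
ft_force: [0.5, 1.1, 0.5]
width: 0.0869
grip_force: 0.0
```

>>> arm_command:
  moves: [0,-3.9,0,0,0,-3.9,0,0,0,-3.9,0,0,0,-3.9,0,0,0,-3.9,0,0,0,-3.9,0,0,0,-3.9,0,0,0,-3.9,0,0,0,-3.9,0,0]

```text
time: 2.18
ee_pos: [0.4128, -0.1791, 0.3824]
eef_rot: [0.027, 1.0, 0.0, 0.0]
ft_force: [1.6, 0.1, -0.4]
width: 0.087
grip_force: 0.0
```

```bash
python3 -c "
from h import *
rel((.363,-.249,.36),(.363,-.249,.271))"
```

```text
[ 4.59 -7.25  2.24] rows>= 3.0
[ 0.   -0.01  8.9 ] rows>= 3.0
head y 86.89 t 2.1833 j [-0.55 -0.2   0.74  1.64  0.13  1.65  1.71] F [ 1.6  0.1 -0.4] w 0.08702730618473271 0.0 p [ 0.4128 -0.1791  0.3824]
```

>>> arm_command:
  moves: [1.2,-1.8,0.5,0,1.2,-1.8,0.5,0,1.2,-1.8,0.6,0,1.0,-1.8,0.6,0,0,0,0,0]

```text
time: 2.6
ee_pos: [0.361, -0.25, 0.3596]
eef_rot: [0.03, 1.0, 0.001, -0.0]
ft_force: [0.1, -1.1, 0.3]
width: 0.0869
grip_force: 0.0
```

```bash
python3 -c "
from h import *
rel((.363,-.249,.36),(.363,-.249,.271))
snap('top','top1');a=snap('side','side1')
a=cv2.resize(a[200:400,200:400,::-1],(600,600));cv2.imwrite('pics/c2.png',a)"
```

```text
[-0.19  0.11 -0.04] rows>= 1.0
[-0.   -0.01  8.9 ] rows>= 3.0
head y 86.57 t 2.6 j [-0.49 -0.27  0.81  1.71  0.2   1.63  1.83] F [ 0.1 -1.1  0.3] w 0.08693472826955148 0.0 p [ 0.361  -0.25    0.3596]
```

View pics/c2.png

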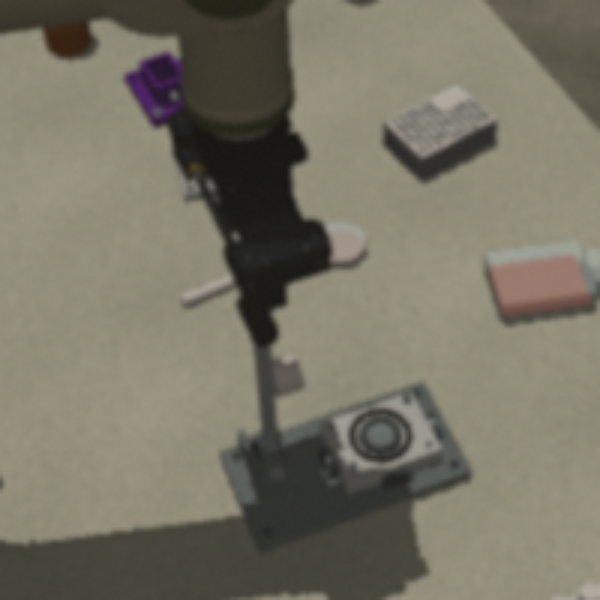

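```bash
python3 -c "
from h import *
print(proj('top',(.363,-.252,.295)),proj('side',(.363,-.252,.29)))
print(plane('top',434.7,330.5,.297),tri((434.7,330.5),(285.6,306.2)))"
```

```text
(np.float64(436.2576414084893), np.float64(330.8344195362168)) (np.float64(286.3903794219794), np.float64(306.11100379988136))
[ 0.36405595 -0.24793069  0.297     ] (array([ 0.36233497, -0.24978421,  0.28759196]), np.float64(0.0014816924893241467))
```

Everything agrees on a grip at (0.363,-0.250,0.290). I'll descend and pinch.

>>> arm_command:
  moves: [-0.1,0,2.2,0,-0.1,0,2.2,0,0,0,2.2,0,0,0,2.2,0,0,0,0,0]

```text
time: 3.12
ee_pos: [0.3648, -0.245, 0.2693]
eef_rot: [0.026, 1.0, 0.0, -0.002]
ft_force: [1.0, -0.1, -0.2]
width: 0.0873
grip_force: 0.0
```

>>> arm_command:
  moves: [0,0,0,0,0,0,0,0,0,0,0,0,0,0,0,0,0,0,0,0,0,0,0,0]
  fingers: 0
  squeeze: 30

```text
time: 3.62
ee_pos: [0.366, -0.2467, 0.2729]
eef_rot: [0.027, 1.0, 0.0, 0.0]
ft_force: [-0.4, -0.2, -0.0]
width: 0.055
grip_force: 0.0
```

```bash
python3 -c "
from h import *
rel()"
```

```text
head y 86.89 t 3.6167 j [-0.49 -0.25  0.85  1.87  0.19  1.44  1.84] F [-0.4 -0.2 -0. ] w 0.05502604050272013 0.0 p [ 0.366  -0.2467  0.2729]
```

>>> arm_command:
  moves: [0,-0.2,0,0,0,0,0,0,0,0,0,0,0,0,0,0,0,0,0,0]

```text
time: 4.03
ee_pos: [0.3657, -0.2494, 0.2729]
eef_rot: [0.028, 1.0, -0.0, 0.0]
ft_force: [-0.5, -5.8, 3.9]
width: 0.0476
grip_force: 30.0
```

```bash
python3 -c "
import numpy as np
t=np.radians(np.linspace(0,90,25)); x=-21.5*np.sin(t); z=21.5*(1-np.cos(t))
# error-free rounding
X=np.diff(x.round(1)).round(1);Z=np.diff(z.round(1)).round(1)
for k in range(0,24,12): print([float(v) for i in range(k,k+12) for v in(X[i],0,Z[i],0)])"
```

```text
[-1.4, 0.0, 0.0, 0.0, -1.4, 0.0, 0.2, 0.0, -1.4, 0.0, 0.2, 0.0, -1.4, 0.0, 0.3, 0.0, -1.3, 0.0, 0.4, 0.0, -1.3, 0.0, 0.5, 0.0, -1.3, 0.0, 0.6, 0.0, -1.2, 0.0, 0.7, 0.0, -1.2, 0.0, 0.7, 0.0, -1.2, 0.0, 0.8, 0.0, -1.1, 0.0, 0.9, 0.0, -1.0, 0.0, 1.0, 0.0]
[-1.0, 0.0, 1.0, 0.0, -0.9, 0.0, 1.1, 0.0, -0.8, 0.0, 1.2, 0.0, -0.7, 0.0, 1.1, 0.0, -0.7, 0.0, 1.3, 0.0, -0.6, 0.0, 1.3, 0.0, -0.5, 0.0, 1.3, 0.0, -0.4, 0.0, 1.3, 0.0, -0.3, 0.0, 1.4, 0.0, -0.2, 0.0, 1.4, 0.0, -0.2, 0.0, 1.4, 0.0, 0.0, 0.0, 1.4, 0.0]
```

>>> arm_command:
  moves: [-1.4,0,0,0,-1.4,0,0.2,0,-1.4,0,0.2,0,-1.4,0,0.3,0,-1.3,0,0.4,0,-1.3,0,0.5,0,-1.3,0,0.6,0,-1.2,0,0.7,0,-1.2,0,0.7,0,-1.2,0,0.8,0,-1.1,0,0.9,0,-1.0,0,1.0,0]
  squeeze: 45

```text
time: 5.03
ee_pos: [0.5167, -0.26, 0.2092]
eef_rot: [0.029, 1.0, -0.002, -0.001]
ft_force: [-2.1, -11.7, 4.1]
width: 0.0476
grip_force: 45.0
```

```bash
python3 -c "
from h import *
rel()"
```

```text
head y 86.71 t 5.0333 j [-0.4   0.34  0.97  1.65 -0.28  1.31  2.14] F [ -2.1 -11.7   4.1] w 0.0476032431874106 45.00142810866237 p [ 0.5167 -0.26    0.2092]
```

>>> arm_command:
  moves: [-1.0,-0.1,1.0,0,-0.9,-0.1,1.1,0,-0.8,0,1.2,0,-0.7,0,1.1,0,-0.7,0,1.3,0,-0.6,0,1.3,0,-0.5,0,1.3,0,-0.4,0,1.3,0,-0.3,0,1.4,0,-0.2,0,1.4,0,-0.2,0,1.4,0,0,0,1.4,0]

```text
time: 6.03
ee_pos: [0.5807, -0.2647, 0.0577]
eef_rot: [0.028, 1.0, -0.002, 0.001]
ft_force: [-2.2, -6.3, 18.3]
width: 0.047
grip_force: 45.1
```

>>> arm_command:
  moves: [0,0,0,0,0,0,0,0]

```text
time: 6.2
ee_pos: [0.5805, -0.2646, 0.0577]
eef_rot: [0.028, 1.0, -0.002, 0.001]
ft_force: [2.0, -8.5, 4.5]
width: 0.0478
grip_force: 45.0
```

```bash
python3 -c "
from h import *
rel()
a=snap('side','side3')
a=cv2.resize(a[240:400,240:400,::-1],(600,600),interpolation=2);cv2.imwrite('pics/c3.png',a)"
```

```text
head y 86.8 t 6.2 j [-0.24  0.63  0.82  1.64 -0.5   1.1   2.23] F [ 2.  -8.5  4.5] w 0.04777714387104964 44.96789524331689 p [ 0.5805 -0.2646  0.0577]
```

>>> arm_command:
  moves: [0,0,0.2,0,0,0,0.2,0,0,0,0,0,0,0,0,0]

```text
time: 6.58
ee_pos: [0.5806, -0.2647, 0.0549]
eef_rot: [0.028, 1.0, -0.001, 0.001]
ft_force: [0.3, -7.1, 10.4]
width: 0.0472
grip_force: 45.0
```

View pics/c3.png

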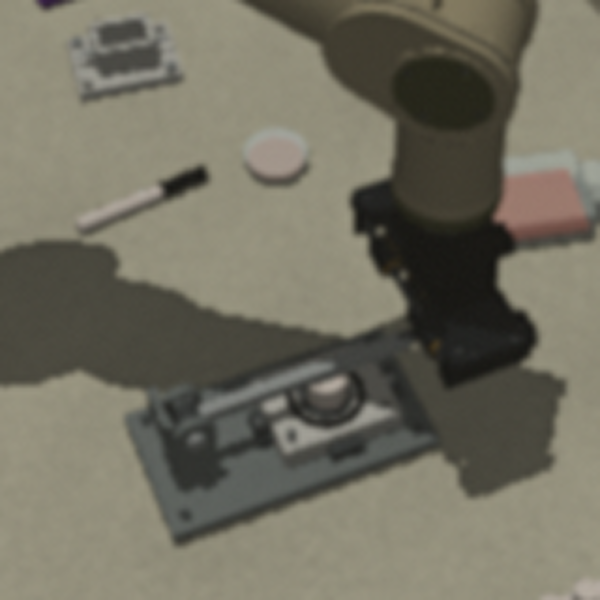

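The lever is level over the lower half with the white pad on the ring. It's still yielding slightly, so I'll push until I feel the stop.

>>> arm_command:
  moves: [0,0,0.2,0,0,0,0.2,0,0,0,0,0,0,0,0,0]

```text
time: 6.92
ee_pos: [0.5806, -0.2647, 0.0512]
eef_rot: [0.028, 1.0, -0.001, 0.001]
ft_force: [-1.1, -6.3, 13.9]
width: 0.0472
grip_force: 45.1
```

>>> arm_command:
  moves: [0,0,0.2,0,0,0,0.2,0,0,0,0,0,0,0,0,0]

```text
time: 7.25
ee_pos: [0.5809, -0.2647, 0.0496]
eef_rot: [0.028, 1.0, -0.001, 0.002]
ft_force: [-11.4, 0.1, 38.2]
width: 0.0473
grip_force: 45.1
```

The stop is reached (38 N with almost no motion). Now I'll ease the lever back slowly, in 48 rows.

```bash
python3 -c "
import numpy as np
t=np.radians(np.linspace(90,0,49)); x=-21.5*np.sin(t); z=21.5*(1-np.cos(t))
X=np.diff(x.round(1)).round(1);Z=np.diff(z.round(1)).round(1)
for k in range(0,48,12): print([float(v) for i in range(k,k+12) for v in(X[i],0,Z[i],0)])"
```

```text
[0.0, 0.0, -0.7, 0.0, 0.0, 0.0, -0.7, 0.0, 0.1, 0.0, -0.7, 0.0, 0.1, 0.0, -0.7, 0.0, 0.1, 0.0, -0.7, 0.0, 0.1, 0.0, -0.7, 0.0, 0.2, 0.0, -0.7, 0.0, 0.1, 0.0, -0.7, 0.0, 0.2, 0.0, -0.6, 0.0, 0.2, 0.0, -0.7, 0.0, 0.3, 0.0, -0.7, 0.0, 0.2, 0.0, -0.6, 0.0]
[0.3, 0.0, -0.7, 0.0, 0.3, 0.0, -0.6, 0.0, 0.3, 0.0, -0.6, 0.0, 0.4, 0.0, -0.7, 0.0, 0.3, 0.0, -0.6, 0.0, 0.4, 0.0, -0.5, 0.0, 0.4, 0.0, -0.6, 0.0, 0.4, 0.0, -0.6, 0.0, 0.5, 0.0, -0.5, 0.0, 0.4, 0.0, -0.6, 0.0, 0.5, 0.0, -0.5, 0.0, 0.5, 0.0, -0.5, 0.0]
[0.5, 0.0, -0.5, 0.0, 0.5, 0.0, -0.5, 0.0, 0.6, 0.0, -0.4, 0.0, 0.5, 0.0, -0.5, 0.0, 0.6, 0.0, -0.4, 0.0, 0.6, 0.0, -0.4, 0.0, 0.5, 0.0, -0.4, 0.0, 0.7, 0.0, -0.3, 0.0, 0.6, 0.0, -0.4, 0.0, 0.6, 0.0, -0.3, 0.0, 0.6, 0.0, -0.3, 0.0, 0.7, 0.0, -0.3, 0.0]
[0.6, 0.0, -0.2, 0.0, 0.7, 0.0, -0.3, 0.0, 0.7, 0.0, -0.2, 0.0, 0.6, 0.0, -0.2, 0.0, 0.7, 0.0, -0.1, 0.0, 0.7, 0.0, -0.2, 0.0, 0.7, 0.0, -0.1, 0.0, 0.7, 0.0, -0.1, 0.0, 0.7, 0.0, -0.1, 0.0, 0.7, 0.0, -0.1, 0.0, 0.7, 0.0, 0.0, 0.0, 0.7, 0.0, 0.0, 0.0]
```

>>> arm_command:
  moves: [0,0,-0.2,0,0,0,-0.2,0,0,0,-0.2,0,0,0,0,0]

```text
time: 7.58
ee_pos: [0.5808, -0.2646, 0.0527]
eef_rot: [0.028, 1.0, -0.001, 0.001]
ft_force: [2.5, -8.7, 4.2]
width: 0.0471
grip_force: 45.1
```

>>> arm_command:
  moves: [0,0,-0.7,0,0,0,-0.7,0,0.1,0,-0.7,0,0.1,0,-0.7,0,0.1,0,-0.7,0,0.1,0,-0.7,0,0.2,0,-0.7,0,0.1,0,-0.7,0,0.2,0,-0.6,0,0.2,0,-0.7,0,0.3,0,-0.7,0,0.2,0,-0.6,0]

```text
time: 8.58
ee_pos: [0.5647, -0.2635, 0.1346]
eef_rot: [0.028, 1.0, -0.001, 0.001]
ft_force: [0.6, -8.7, 1.9]
width: 0.0475
grip_force: 45.0
```

>>> arm_command:
  moves: [0.3,0,-0.7,0,0.3,0,-0.6,0,0.3,0,-0.6,0,0.4,0,-0.7,0,0.3,0,-0.6,0,0.4,0,-0.5,0,0.4,0,-0.6,0,0.4,0,-0.6,0,0.5,0,-0.5,0,0.4,0,-0.6,0,0.5,0,-0.5,0,0.5,0,-0.5,0]

```text
time: 9.58
ee_pos: [0.5185, -0.2602, 0.2048]
eef_rot: [0.028, 1.0, -0.001, 0.002]
ft_force: [5.4, -6.1, 4.2]
width: 0.0474
grip_force: 45.0
```

```bash
python3 -c "
from h import *
rel()
a=snap('side','side4')
a=a[190:400,190:400,::-1]; a=cv2.resize(a,(580,580),interpolation=2);cv2.imwrite('pics/c4.png',a)"
```

```text
head y 86.84 t 9.5833 j [-0.39  0.34  0.97  1.65 -0.29  1.3   2.14] F [ 5.4 -6.1  4.2] w 0.047390311935009935 45.00081449135905 p [ 0.5185 -0.2602  0.2048]
```

>>> arm_command:
  moves: [0.5,0,-0.5,0,0.5,0,-0.5,0,0.6,0,-0.4,0,0.5,0,-0.5,0,0.6,0,-0.4,0,0.6,0,-0.4,0,0.5,0,-0.4,0,0.7,0,-0.3,0,0.6,0,-0.4,0,0.6,0,-0.3,0,0.6,0,-0.3,0,0.7,0,-0.3,0]

```text
time: 10.63
ee_pos: [0.4491, -0.2554, 0.2519]
eef_rot: [0.027, 1.0, -0.001, 0.002]
ft_force: [4.7, -1.8, 8.2]
width: 0.0475
grip_force: 45.0
```

>>> arm_command:
  moves: [0.6,0,-0.2,0,0.7,0,-0.3,0,0.7,0,-0.2,0,0.6,0,-0.2,0,0.7,0,-0.1,0,0.7,0,-0.2,0,0.7,0,-0.1,0,0.7,0,-0.1,0,0.7,0,-0.1,0,0.7,0,-0.1,0,0.7,0,0,0,0.7,0,0,0]

```text
time: 11.63
ee_pos: [0.3673, -0.2496, 0.2683]
eef_rot: [0.026, 1.0, 0.001, 0.002]
ft_force: [5.7, 3.2, 13.4]
width: 0.0473
grip_force: 45.0
```

>>> arm_command:
  moves: [0.1,0,0,0,0.1,0,0,0,0,0,0,0,0,0,0,0]

```text
time: 11.97
ee_pos: [0.3662, -0.2496, 0.2684]
eef_rot: [0.026, 1.0, 0.0, 0.003]
ft_force: [6.8, 3.1, 11.8]
width: 0.0474
grip_force: 45.0
```

At rest, against the stop. Release and lift.

>>> arm_command:
  moves: [0,0,0,0,0,0,0,0,0,0,0,0,0,0,0,0,0,0,0,0,0,0,0,0]
  fingers: 100

```text
time: 12.47
ee_pos: [0.3633, -0.2504, 0.2663]
eef_rot: [0.027, 1.0, 0.0, -0.0]
ft_force: [0.2, 0.2, 0.3]
width: 0.0797
grip_force: 0.0
```

>>> arm_command:
  moves: [0,0,-2,0,0,0,-3,0,0,0,-3,0,0,0,-3,0,0,0,0,0]

```text
time: 12.88
ee_pos: [0.3649, -0.2511, 0.3811]
eef_rot: [0.027, 1.0, -0.0, 0.003]
ft_force: [-0.3, -1.4, -0.4]
width: 0.0874
grip_force: 0.0
```

```bash
python3 -c "
from h import *
rel((.44,-.15,.38),(.44,.15,.38),(.4949,.2077,.2))"
```

```text
[-6.95 10.5   0.15] rows>= 4.0
[ 1.63 29.96 -0.03] rows>= 8.0
[-5.07  6.07 18.02] rows>= 5.0
head y 86.89 t 12.8833 j [-0.53 -0.28  0.84  1.66  0.21  1.66  1.82] F [-0.3 -1.4 -0.4] w 0.0873873636603904 0.0 p [ 0.3649 -0.2511  0.3811]
```

>>> arm_command:
  moves: [-1.8,2.6,0,0,-1.8,2.6,0,0,-1.8,2.6,0,0,-1.6,2.7,0,0,0.2,3.7,0,0,0.2,3.7,0,0,0.2,3.7,0,0,0.2,3.7,0,0,0.2,3.7,0,0,0.2,3.7,0,0,0.2,3.7,0,0,0.2,4.0,0,0]

```text
time: 13.88
ee_pos: [0.439, 0.1512, 0.3763]
eef_rot: [0.027, 1.0, 0.0, -0.0]
ft_force: [0.8, -1.1, -0.2]
width: 0.087
grip_force: 0.0
```

>>> arm_command:
  moves: [-1.0,1.2,3,0,-1.0,1.2,3,0,-1.0,1.2,3,0,-1.0,1.2,3,0,-1.0,1.2,3,0,0,0,3,4,0,0,0,4,0,0,0,0]

```text
time: 14.55
ee_pos: [0.4915, 0.2067, 0.1942]
eef_rot: [0.098, 0.995, -0.001, -0.002]
ft_force: [0.9, -0.0, 0.4]
width: 0.087
grip_force: 0.0
```

```bash
python3 -c "
from h import *
rel((.4949,.2077,.16),(.4949,.2077,.03))
t=snap('top','top5');a=snap('side','side5')
t=t[230:350,360:480,::-1];t=cv2.resize(t,(400,400),interpolation=2)
a=a[170:290,200:320,::-1]; a=cv2.resize(a,(400,400),interpolation=2);cv2.imwrite('pics/c5.png',np.hstack([t,a]))"
```

```text
[-0.33  0.18  3.42] rows>= 1.0
[-0.04  0.04 13.  ] rows>= 4.0
head y 78.71 t 14.55 j [-0.84  0.15  0.39  1.76 -0.06  1.25  0.94] F [ 0.9 -0.   0.4] w 0.08698675846134699 0.0 p [0.4915 0.2067 0.1942]
```

View pics/c5.png

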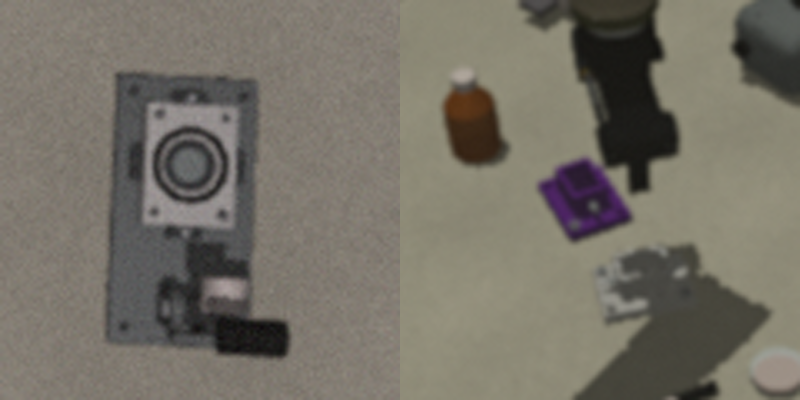

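The lever is upright again and the window sits in the lower half. The upper is right under the gripper, so I'll go down to grip it.

>>> arm_command:
  moves: [-0.2,0.1,3.5,0,-0.1,0.1,3.5,0,0,0,3.5,0,0,0,3,0,0,0,2,0,0,0,0,0,0,0,0,0]

```text
time: 15.23
ee_pos: [0.4962, 0.2086, 0.0422]
eef_rot: [0.096, 0.995, -0.0, 0.0]
ft_force: [0.0, -0.1, 0.7]
width: 0.0871
grip_force: 0.0
```

```bash
python3 -c "
from h import *
rel((.4949,.2077,.0185))"
```

```text
[ 0.11 -0.11  2.37] rows>= 1.0
head y 78.97 t 15.2333 j [-0.8   0.33  0.37  1.9  -0.15  0.93  1.01] F [ 0.  -0.1  0.7] w 0.08706124195158145 0.0 p [0.4962 0.2086 0.0422]
```

>>> arm_command:
  moves: [0.1,-0.1,0.8,0,0,0,0.8,0,0,0,0.7,0,0,0,0,0]

```text
time: 15.57
ee_pos: [0.4941, 0.2077, 0.0177]
eef_rot: [0.097, 0.995, -0.0, -0.0]
ft_force: [-0.2, 0.4, -0.2]
width: 0.087
grip_force: 0.0
```

>>> arm_command:
  moves: [0,0,0,0,0,0,0,0,0,0,0,0,0,0,0,0,0,0,0,0,0,0,0,0,0,0,0,0,0,0,0,0]
  fingers: 0
  squeeze: 30

```text
time: 16.23
ee_pos: [0.4947, 0.2078, 0.0186]
eef_rot: [0.097, 0.995, 0.0, 0.0]
ft_force: [-0.4, -0.9, -0.2]
width: 0.044
grip_force: 30.0
```

```bash
python3 -c "
from h import *
rel()"
```

```text
head y 78.9 t 16.2333 j [-0.79  0.36  0.36  1.92 -0.16  0.89  1.03] F [-0.4 -0.9 -0.2] w 0.04404346777667136 29.99094477854669 p [0.4947 0.2078 0.0186]
```

Well gripped (44.0 mm). Lift, align by -7.8°, and carry it over.

>>> arm_command:
  moves: [0,0,-1,0,0,0,-2,0,0,0,-3,0,0,0,-3.5,0,0,0,-3.5,-2.6,0,0,-3,-2.6,0,0,-2,-2.6,0,0,0,0,0,0,0,0]
  squeeze: 50

```text
time: 16.98
ee_pos: [0.495, 0.2078, 0.1997]
eef_rot: [0.029, 1.0, 0.001, 0.001]
ft_force: [0.1, 0.1, -2.3]
width: 0.0439
grip_force: 50.0
```

```bash
python3 -c "
from h import *
rel((.4835,-.2583,.2))"
```

```text
[ -1.58 -46.6   -0.1 ] rows>= 12.0
head y 86.64 t 16.9833 j [-0.83  0.15  0.38  1.75 -0.06  1.25  1.08] F [ 0.1  0.1 -2.3] w 0.04394845680502715 49.99139313586056 p [0.495  0.2078 0.1997]
```

>>> arm_command:
  moves: [0,-2,0,0,-0.2,-3,0,0,-0.2,-3.5,0,0,-0.2,-3.5,0,0,-0.2,-3.5,0,0,-0.2,-3.5,0,0,-0.2,-3.5,0,0,-0.2,-3.5,0,0,-0.1,-3.5,0,0,0,-3.5,0,0,0,-3.5,0,0,0,-3.5,0,0]

```text
time: 17.98
ee_pos: [0.4852, -0.1938, 0.1972]
eef_rot: [0.029, 1.0, 0.0, -0.001]
ft_force: [0.9, 0.0, -1.9]
width: 0.0436
grip_force: 50.0
```

>>> arm_command:
  moves: [0,-3,0,0,0,-2,0,0,-0.1,-1.1,0,0,0,0,0,0,0,0,0,0]

```text
time: 18.4
ee_pos: [0.4832, -0.2533, 0.1972]
eef_rot: [0.03, 1.0, 0.0, -0.001]
ft_force: [-0.2, 1.8, -3.0]
width: 0.0436
grip_force: 50.0
```

```bash
python3 -c "
from h import *
rel((.4835,-.2583,.1),(.4835,-.2583,.0586))
t=snap('top','top6');a=snap('side','side6')
t=t[230:350,360:480,::-1];t=cv2.resize(t,(400,400),interpolation=2)
a=a[200:400,220:420,::-1]; a=cv2.resize(a,(400,400),interpolation=2);cv2.imwrite('pics/c6.png',np.hstack([t,a]))"
```

```text
[-0.09 -0.5   9.72] rows>= 3.0
[-0.01 -0.    4.14] rows>= 2.0
head y 86.58 t 18.4 j [-0.28  0.2   0.77  1.74 -0.15  1.26  2.04] F [-0.2  1.8 -3. ] w 0.04355807996454985 49.99164657667279 p [ 0.4832 -0.2533  0.1972]
```

View pics/c6.png

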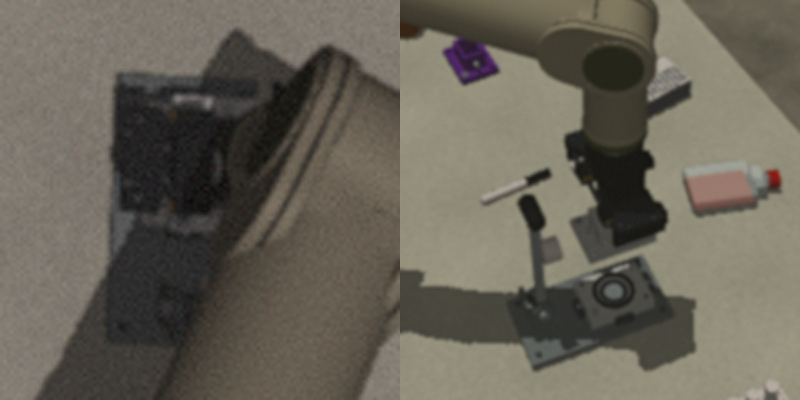

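```bash
python3 -c "
from h import *
for z in (.2,.3,.4,.5,.6): print(z,proj('side',(.4832,-.2533,z)),proj('top',(.4832,-.2533,z)))
print(proj('side',(.363,-.25,.30)),plane('side',247,206,.45))"
```

```text
0.2 (np.float64(326.49797589948935), np.float64(311.26556863109175)) (np.float64(426.5317011818458), np.float64(279.08499377960266))
0.3 (np.float64(326.6562211842203), np.float64(288.5560431732929)) (np.float64(435.5821195436478), np.float64(279.2537907451854))
0.4 (np.float64(326.83198076634477), np.float64(263.3330691586628)) (np.float64(446.3159474730625), np.float64(279.4539845385707))
0.5 (np.float64(327.0283326554759), np.float64(235.15492639446202)) (np.float64(459.25102514298726), np.float64(279.6952332602294))
0.6 (np.float64(327.24912099208086), np.float64(203.46994848538841)) (np.float64(475.1418524415184), np.float64(279.99160888855533))
(np.float64(285.8870847251761), np.float64(303.2231277096961)) [ 0.36396774 -0.00074002  0.45      ]
```

```bash
python3 -c "
from h import *
for p in ((447,320),(450,345)):
  b=min((tri(p,(u,232-(326-u)*.36)) for u in range(200,327,2)),key=lambda q:q[1]); print(b)
"
```

```text
(array([ 0.40980442, -0.21428849,  0.548773  ]), np.float64(0.0010285878278063771))
(array([ 0.36842659, -0.20966381,  0.581583  ]), np.float64(0.0020591220839488887))
```

Clearance to the lever is ample. I'll correct by -5 mm in y and go down to just above the dowels.

>>> arm_command:
  moves: [0,-0.3,1,0,-0.1,-0.2,2,0,0,0,2.5,0,0,0,2.5,0,0,0,1.5,0,0,0,0.8,0,0,0,0,0,0,0,0,0]

```text
time: 19.17
ee_pos: [0.4849, -0.2582, 0.0956]
eef_rot: [0.029, 1.0, -0.0, -0.0]
ft_force: [0.7, -0.8, -2.1]
width: 0.0434
grip_force: 50.0
```

```bash
python3 -c "
from h import *
rel((.4835,-.2583,.08))
t=snap('top','top7');a=snap('side','side7')
a=a[270:400,250:380,::-1]; a=cv2.resize(a,(600,600),interpolation=2);cv2.imwrite('pics/c7.png',a)"
```

```text
[ 0.14 -0.02  1.56] rows>= 1.0
head y 86.72 t 19.1667 j [-0.22  0.33  0.74  1.85 -0.26  1.06  2.13] F [ 0.7 -0.8 -2.1] w 0.04341032294227572 49.99153431504965 p [ 0.4849 -0.2582  0.0956]
```

View pics/c7.png

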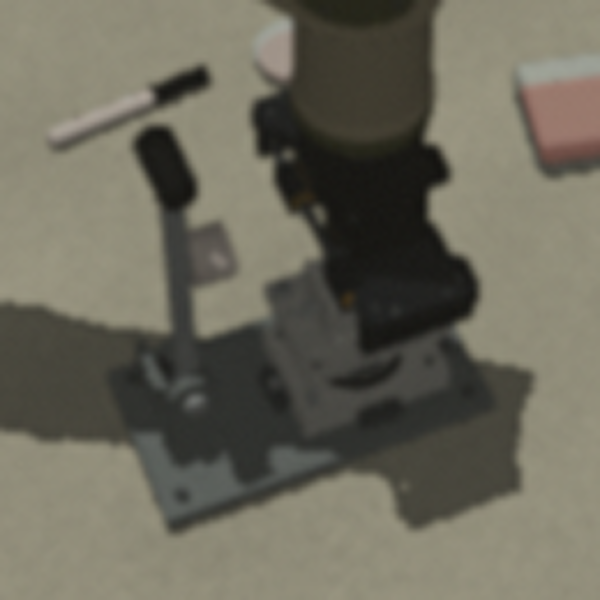

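The upper hangs just above the dowels, aligned with the lower half. Now a gentle descent, feeling for contact.

>>> arm_command:
  moves: [0.1,0,0.5,0,0,0,0.5,0,0,0,0.4,0,0,0,0.3,0,0,0,0.2,0,0,0,0.2,0,0,0,0,0]

```text
time: 19.85
ee_pos: [0.4836, -0.2583, 0.0741]
eef_rot: [0.029, 1.0, 0.0, -0.0]
ft_force: [0.1, 0.2, -2.1]
width: 0.0439
grip_force: 50.0
```

>>> arm_command:
  moves: [0,0,0.1,0,0,0,0.1,0,0,0,0.1,0,0,0,0.1,0,0,0,0,0]

```text
time: 20.27
ee_pos: [0.4837, -0.2583, 0.0704]
eef_rot: [0.029, 1.0, 0.0, -0.0]
ft_force: [-0.3, 0.6, -2.1]
width: 0.0435
grip_force: 50.0
```

No contact force at 4 mm past the tips, so the dowels are in the holes. Continuing.

>>> arm_command:
  moves: [0,0,0.1,0,0,0,0.1,0,0,0,0.1,0,0,0,0.1,0,0,0,0,0]

```text
time: 20.68
ee_pos: [0.4836, -0.2582, 0.0662]
eef_rot: [0.029, 1.0, 0.0, -0.0]
ft_force: [-0.3, 0.9, -2.7]
width: 0.0434
grip_force: 50.0
```

>>> arm_command:
  moves: [0,0,0.1,0,0,0,0.1,0,0,0,0.1,0,0,0,0.1,0,0,0,0,0]

```text
time: 21.1
ee_pos: [0.4837, -0.2583, 0.0625]
eef_rot: [0.029, 1.0, 0.0, -0.0]
ft_force: [-2.9, 2.1, 1.4]
width: 0.0433
grip_force: 50.0
```

>>> arm_command:
  moves: [0,0,0.1,0,0,0,0.1,0,0,0,0.1,0,0,0,0,0,0,0,0,0]

```text
time: 21.52
ee_pos: [0.4837, -0.2583, 0.0597]
eef_rot: [0.029, 1.0, 0.0, -0.0]
ft_force: [-4.0, 2.8, 6.1]
width: 0.0433
grip_force: 50.0
```

>>> arm_command:
  moves: [0,0,0.1,0,0,0,0.1,0,0,0,0.1,0,0,0,0,0,0,0,0,0]

```text
time: 21.93
ee_pos: [0.4837, -0.2583, 0.0585]
eef_rot: [0.029, 1.0, 0.001, 0.0]
ft_force: [-14.4, 9.9, 31.3]
width: 0.0438
grip_force: 50.0
```

>>> arm_command:
  moves: [0,0,0.1,0,0,0,0.1,0,0,0,0,0,0,0,0,0,0,0,0,0]

```text
time: 22.35
ee_pos: [0.4838, -0.2582, 0.0584]
eef_rot: [0.029, 1.0, 0.002, 0.0]
ft_force: [-24.4, 14.4, 56.8]
width: 0.0434
grip_force: 50.0
```

Shut: the TCP is at 0.0584 as predicted and won't go lower. I'll back off a little to about 35 N.

>>> arm_command:
  moves: [0,0,-0.1,0,0,0,-0.1,0,0,0,0,0,0,0,0,0,0,0,0,0,0,0,0,0]

```text
time: 22.85
ee_pos: [0.4838, -0.2582, 0.0584]
eef_rot: [0.029, 1.0, 0.001, 0.0]
ft_force: [-13.4, 7.7, 29.8]
width: 0.0433
grip_force: 49.9
```

```bash
python3 -c "
from h import *
rel()
a=snap('side','side8')
a=a[270:400,250:380,::-1]; a=cv2.resize(a,(600,600),interpolation=2);cv2.imwrite('pics/c8.png',a)"
```

```text
head y 86.69 t 22.85 j [-0.19  0.39  0.71  1.88 -0.3   0.99  2.17] F [-13.4   7.7  29.8] w 0.04331032391410408 49.943366507068276 p [ 0.4838 -0.2582  0.0584]
```

View pics/c8.png

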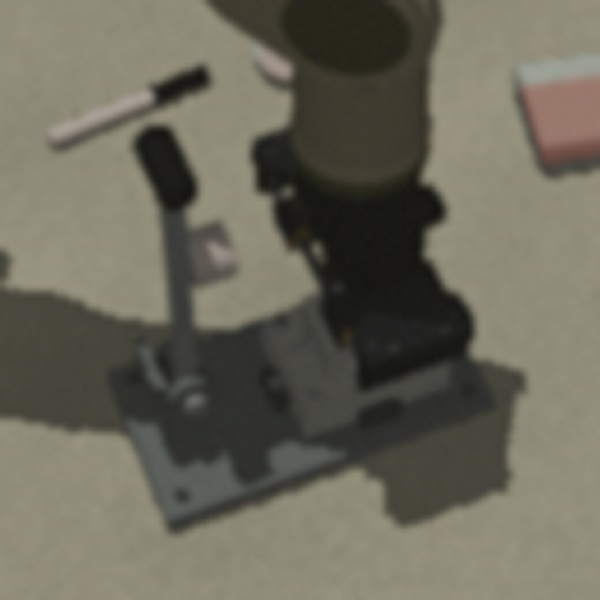

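The halves are flush, the lever is up, and about 30 N is held. Handing in.

```bash
python3 -c "
from bench import r
print(r.close_job())"
```

```text
the job is handed in; nothing more can be done
None
```

I handed the job in at about 23 s of the 72 s allowed. The window ring was pressed to its stop, the lever was eased back to rest, and the upper half is on the dowels, pressed shut and still held with about 30 N. The hand-in returned no verdict.

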